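Set out nested mixing cups and the coating rod

TASK

Set up the bench for a coating run: pull the nested mixing cups apart and stand every cup upright and on its own in the row tray of its size (largest cups in the widest tray, smallest in the narrowest). Also push the steel coating rod gently along its V-groove, without lifting it out, until its end rests fully home against the white stop. Leave the jars, the jar lid, the bottles and the beaker where they are.

Things in the scene. Friction and masses are not known exactly. Their poses are not given: they have to be found in the camera images.
- large1_mid (a point): centre, half-way up, of a large open mixing cup: white plastic, round, 64 mm outside diameter at the rim (3 mm less at the foot), 60 mm tall, wall 2.5 mm, floor 4 mm, 60 to 100 g; z points up out of its mouth. It starts standing on the bench and holds its nest. The two large cups are alike.
- large2_mid (a point): centre, half-way up, of a large open mixing cup: white plastic, round, 64 mm outside diameter at the rim (3 mm less at the foot), 60 mm tall, wall 2.5 mm, floor 4 mm, 60 to 100 g; z points up out of its mouth. It starts standing on the bench and holds its nest. The two large cups are alike.
- large_row (a point): centre of the inner floor of the row tray for the large cups, a fixed grey shallow tray on the black mat; inside 74 mm across (its x) and 232 mm long (its y), floor 7 mm above the bench, walls 4 mm thick and 10 mm high above that floor; z up. Two cups fit side by side along y. The three trays lie side by side in an order that varies, 86 mm between centre lines.
- medium1_mid (a point): centre, half-way up, of a medium open mixing cup: white plastic, round, 52 mm outside diameter at the rim (3 mm less at the foot), 88 mm tall, wall 2.5 mm, floor 4 mm, 60 to 100 g; z points up out of its mouth. It starts standing inside large cup 1, its rim 32 mm above the rim of the large cup. The two medium cups are alike; absent in some runs.
- medium2_mid (a point): centre, half-way up, of a medium open mixing cup: white plastic, round, 52 mm outside diameter at the rim (3 mm less at the foot), 88 mm tall, wall 2.5 mm, floor 4 mm, 60 to 100 g; z points up out of its mouth. It starts standing inside large cup 2, its rim 32 mm above the rim of the large cup. The two medium cups are alike; absent in some runs.
- medium_row (a point): centre of the inner floor of the row tray for the medium cups, a fixed grey shallow tray on the black mat; inside 62 mm across (its x) and 232 mm long (its y), floor 7 mm above the bench, walls 4 mm thick and 10 mm high above that floor; z up. Two cups fit side by side along y. The three trays lie side by side in an order that varies, 86 mm between centre lines.
- small1_mid (a point): centre, half-way up, of a small open mixing cup: white plastic, round, 40 mm outside diameter at the rim (3 mm less at the foot), 115 mm tall, wall 2.5 mm, floor 4 mm, 60 to 100 g; z points up out of its mouth. It starts innermost in nest 1: inside the medium cup (rim 31 mm above the medium rim), or directly in the large cup if that medium cup is absent. The two small cups are alike; absent in some runs.
- small2_mid (a point): centre, half-way up, of a small open mixing cup: white plastic, round, 40 mm outside diameter at the rim (3 mm less at the foot), 115 mm tall, wall 2.5 mm, floor 4 mm, 60 to 100 g; z points up out of its mouth. It starts innermost in nest 2: inside the medium cup (rim 31 mm above the medium rim), or directly in the large cup if that medium cup is absent. The two small cups are alike; absent in some runs.
- small_row (a point): centre of the inner floor of the row tray for the small cups, a fixed grey shallow tray on the black mat; inside 50 mm across (its x) and 232 mm long (its y), floor 7 mm above the bench, walls 4 mm thick and 10 mm high above that floor; z up. Two cups fit side by side along y. The three trays lie side by side in an order that varies, 86 mm between centre lines.
- rod_mid (a point): centre of the coating rod: plain steel, round, 20 mm diameter, 160 mm long along its x, 0.2 to 0.42 kg. It lies in the V-groove of the rest, 40 to 75 mm short of the stop; its axis is 26 mm above the bench and the grey plastic rest reaches 22 mm above the bench, so that the upper part of the rod and of its end faces is free. It slides against friction only (1 to 5 N).
- stop_face (a point): point on the face of the stop, at the far end of the V-groove rest, where the rod's axis meets it (26 mm above the bench). Its x points along the groove towards and into the stop, z up. The groove runs 260 mm back (along -x) from here; the rest is grey plastic, fixed, about 40 mm wide. Fully home, the rod's centre is 80 mm from this point along -x.
- stop: the stop itself, a fixed rigid white block 12 x 44 x 46 mm (along the groove, across, high) at the end of the V-groove; origin at the centre of its groove-side foot. It is not to be rammed: keep the rod's push on it well under 25 N.
- jar_a: bystander, to be left alone: glass jar with black cap, 46 mm diameter, 50 mm tall, between the two nests; origin at the centre of its underside
- jar_b: bystander, to be left alone: glass jar with black cap, 56 mm diameter, 70 mm tall, left of the V-groove rest; origin at the centre of its underside
- jar_lid: bystander, to be left alone: loose black jar lid, 60 mm diameter, 14 mm thick, lying flat; origin at the centre of its underside
- dropper_a: bystander, to be left alone: white dropper bottle, 54 mm diameter, 160 mm tall; origin at the centre of its underside
- dropper_b: bystander, to be left alone: white dropper bottle, 54 mm diameter, 160 mm tall; origin at the centre of its underside
- dropper_c: bystander, to be left alone: white dropper bottle, 54 mm diameter, 160 mm tall; origin at the centre of its underside
- waste_beaker: bystander, to be left alone: glass beaker, 90 mm diameter, 110 mm tall; origin at the centre of its underside
Not all that is in view belongs to the job. Leave any purple look-alike of the part that bears medium2_mid alone. What is shaped like the part that bears medium1_mid but brown is not meant.

How it is judged:
By the outcome, as a careful person would: the job done as asked, in the order asked, and still so for the second after the job is handed in, with the robot touching nothing.
Of medium1, medium2, small1, small2 only 3 to 4 are there at a start; the rules pass over those that are not, and their reading is None.
At some moment in a run one of large1, large2 may be knocked a few centimetres aside while the robot is not near it.
It also fails if it takes over 210 s, if anything falls off the work surface, if the arm or the gripper's body presses on something with over 40 N, if the wrist force passes 120 N, or if a joint passes its speed limit or range.

ROBOT

A 7-joint arm with a two-finger parallel gripper is mounted at the origin on the work surface. World frame = base frame: x ahead of the robot, y to its left, z up, the work surface at z = 0. Lengths are in m, angles in rad, forces in N, time in s.
With the tool pointing down it reaches from about 0.425 to 0.975 m from the base axis. Payload 16.7 kg.
Tool frame: the origin (TCP) lies midway between the tips of the shut fingers; the grasp point (between the pads) lies 19 mm behind it; z points along the fingers, y is the line along which they close (so a half turn about z gives the same grasp; the last joint's range is limited). The gripper opens to 85 mm and grips with 20 to 120 N. Pads are 22 mm wide; open, the fingers measure 114 mm over their backs; the gripper's body (76 mm by 85 mm) begins 54 mm behind the grasp point. The pads swing forward as they close: fully open they stand 13 mm farther back than shut.
Start: joints at [-1.359, 0.426, 0.074, 1.606, -0.034, 1.111, -0.067], TCP at [0.238, 0.632, 0.231] pointing down, gripper open.
Joint ranges: [-2.85, 2.85], [-0.5, 2.14], [-1.23, 1.37], [0.21, 2.46], [-1.02, 4.16], [0.16, 2.05], [-2.73, 2.73]. Speed limits (rad/s): [1.89, 1.89, 2.39, 2.39, 3.01, 3.01, 3.01].

INTERFACE

Orientations are given as a rotation vector (axis times angle).
In Python, from cell import telemetry, cams, sign_off gives the robot as it stands.
- The arm moves only by the tool apply_moves, never from a script. Its argument "increments" is a list that holds one entry, the list of rows, each a list of 7 numbers: the closure, from 0 (fully open) to 1 (shut), then the shift along the tool's x, y, z in cm, then the turn, a rotation vector about the tool's x, y, z in degrees. In form: [[[grip, tx, ty, tz, ax, ay, az], ...]]. A call has 1 to 20 rows; each row shifts and turns the commanded pose from where the row before left it, along the tool's axes as they then stand; what a row does not reach is not made up. A row lasts 1/8 s, in which the tool goes at most 62.5 mm and 10.7 degrees, less where a joint would pass 70% of its speed; a pose out of reach is approached as far as the arm can. A call is refused whole if a number of a shift passes 6.25 or a number of a turn 10.7, either way. A call with a gripper value outside its range is refused whole. The fingers move at their own pace and stop on an object; "force" is the grip in N (left out, the last holds). Time passes only in rows, so rows that do not move let the fingers close. It gives the time, the measured TCP pose, the force, the opening and the grip force at its end, in the units of the state.
- telemetry.sense(): the state, without advancing time (a new reading comes with each control period).
- cams.capture(name): name is "scene" or "top" or "wrist"; returns a dict with "frame" (384x512x3 uint8, blue, green, red), "K" (3x3 intrinsics, pixels), "T" (4x4, takes a point from camera to world coordinates); the wrist camera has in their place "T_tool_cam" (4x4, takes a point from camera to tool coordinates, whose origin is the TCP and whose axes are the flange's). Camera axes: x right, y up, looking along -z (the intrinsics and any distortion apply to the point x, -y, -z); pixel columns grow to the right and rows downward; lengths in m; the calibration is good to about 2 mm. A picture is of the moment at which its call begins: read the wrist's pose just before it. There is no depth.
- sign_off(): hands the job in; it is judged then, once.
The state is a dict: "time": time; "joint_positions": joint angles; "dq": joint speeds; "joint_efforts": joint torques, N m; "ee_pos": TCP position; "tcp_rot": TCP orientation; "wrist_force": force on the tool from outside, world axes, zero at the start; "torque": the same for the moment, N m; "grip_width": finger opening in m; "gripper_force": force on a finger pad.
Only numpy, scipy, OpenCV 4.12 (cv2) and the standard library are available. Lean on these libraries where they do the work, as an engineer would, in place of code of your own. Each camera call takes 0.05 s, during which the arm holds its last target. There are 200 camera calls.

## Working session

There is one attempt and no reset: what is moved stays moved. The work goes in short steps, Python scripts to look and compute and a tool call to move; the robot and the scene stay as the last step left them, time stands still between calls to the robot, and variables do not carry over. Pictures are saved under pics/ and viewed, at most 14 in all, crops included, and the job is handed in when it is done.

Besides the shell and the picture viewer there is one more tool, called after "Call:" by a JSON object that holds its "op" and its "data". apply_moves: Moves the arm, as the interface text tells. Its arguments: {"type":"object","properties":{"increments":{"type":"array","items":{"type":"array","items":{"type":"array","items":{"type":"number"}}}},"force":{"type":"number"}},"required":["increments"]}

```bash
ls; mkdir -p pics
python3 - <<'E'
from cell import telemetry, cams
import cv2,numpy as np
s=telemetry.sense(); print(s)
for n in ("scene","top"):
    c=cams.capture(n); cv2.imwrite(f"pics/{n}0.png",c["frame"]); np.savez(f"pics/{n}0.npz",**c); print(n,c["K"],c["T"],[k for k in c])
c=cams.capture("wrist");print(c["T_tool_cam"],c["K"],[k for k in c])
E
```

```text
pics
{'time': 0.0, 'joint_positions': array([-1.3595112 ,  0.42677485,  0.07383477,  1.60662242, -0.03407737,
        1.11080299, -0.06716374]), 'dq': array([-0.00122141, -0.00250394,  0.00064376,  0.00095106,  0.0009786 ,
        0.0005624 , -0.00047101]), 'joint_efforts': array([ 4.98765748e-04, -9.49819350e+01,  3.76160190e+00, -4.63523662e+01,
        1.93989056e-02,  1.00576875e-02, -9.38969742e-05]), 'ee_pos': array([0.2381582 , 0.63114121, 0.23057474]), 'tcp_rot': array([-5.63738449e-01, -3.09047013e+00,  2.10932948e-03]), 'wrist_force': array([ 0.04641146, -0.08900498, -0.12685689]), 'torque': array([ 0.00935413,  0.03500281, -0.03582013]), 'gripper_force': 0.0, 'grip_width': 0.08556845116962043}
scene [[411.02552958   0.         255.69308608]
 [  0.         411.02552958 192.28643283]
 [  0.           0.           1.        ]] [[ 3.90015807e-04 -6.14132711e-01  7.89202675e-01  1.35322780e+00]
 [ 9.99851442e-01  1.38390437e-02  1.02749925e-02  1.23157911e-01]
 [-1.72320193e-02  7.89081425e-01  6.14046873e-01  6.86572905e-01]
 [ 0.00000000e+00  0.00000000e+00  0.00000000e+00  1.00000000e+00]] ['frame', 'K', 'T']
top [[484.64123022   0.         259.33519477]
 [  0.         484.64123022 184.73612342]
 [  0.           0.           1.        ]] [[-0.00994176  0.99633616 -0.08494367  0.43820087]
 [-0.99989805 -0.01077599 -0.00936803  0.13170128]
 [-0.01024906  0.08484187  0.99634172  1.51789004]
 [ 0.          0.          0.          1.        ]] ['frame', 'K', 'T']
[[ 8.31019175e-04  9.64482869e-01  2.64144098e-01  6.69810811e-02]
 [ 9.99999260e-01 -5.66882792e-04 -1.07619220e-03  7.57333638e-04]
 [-8.88230196e-04  2.64144797e-01 -9.64482627e-01 -1.43150476e-01]
 [ 0.00000000e+00  0.00000000e+00  0.00000000e+00  1.00000000e+00]] [[286.32738113   0.         256.13986577]
 [  0.         286.32738113 192.13220493]
 [  0.           0.           1.        ]] ['frame', 'K', 'T_tool_cam']
```

View pics/scene0.png

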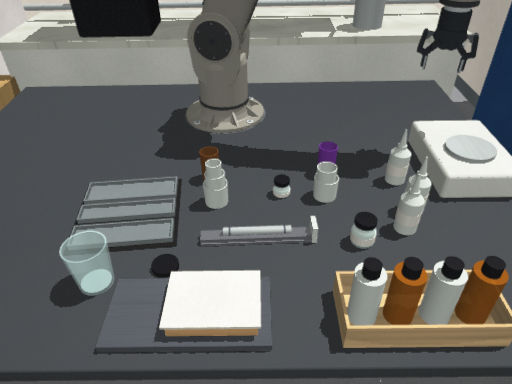

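View pics/top0.png

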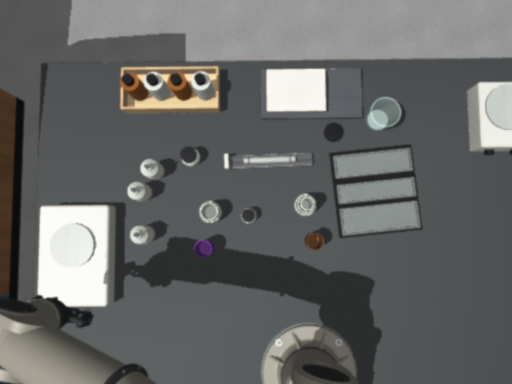

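The scene view shows the left nest at (215,185), apparently three tiers, and the right nest at (326,182), two tiers. The brown decoy is at (209,163) and the purple one at (328,156). The rod and groove run from (200,237) to the stop at (314,230), and the trays are around (130,212). In the top view the nests are at (305,205) and (210,211), brown (314,240), purple (204,248), stop (227,160).

Things that could be mistaken for the white cups: nest 1/2 at top (305,205) and (210,211), the brown cup (314,240), the purple cup (204,248), the dropper bottles (151,169), (139,190), (142,234), and jar_a (248,215). The white open round ones are my targets. I'll check them with a crop.

```bash
cat > h.py <<'E'
import numpy as np,cv2
from cell import telemetry,cams
from scipy.spatial.transform import Rotation as R
def grab(n):
    s=telemetry.sense(); c=cams.capture(n)
    if n=="wrist":
        T=np.eye(4);T[:3,:3]=R.from_rotvec(s["tcp_rot"]).as_matrix();T[:3,3]=s["ee_pos"];c["T"]=T@c["T_tool_cam"]
    return c
def load(n): return dict(np.load(f"pics/{n}.npz"))
def onz(c,uv,z):
    d=np.linalg.inv(c["K"])@np.array([uv[0],uv[1],1.]);d=c["T"][:3,:3]@(d*[1,-1,-1]);o=c["T"][:3,3]
    return o+d*(z-o[2])/d[2]
def proj(c,p):
    q=c["T"][:3,:3].T@(np.asarray(p,float)-c["T"][:3,3]);q=c["K"]@(q*[1,-1,-1]);return q[:2]/q[2]
E
python3 - <<'E'
from h import *
t=load("top0");s=load("scene0")
a=cv2.resize(t["frame"][140:260,180:430],(800,384),interpolation=cv2.INTER_CUBIC)
b=cv2.resize(s["frame"][140:215,180:350],(480,212),interpolation=cv2.INTER_CUBIC)
o=np.zeros((600,800,3),np.uint8);o[:384]=a;o[384:596,:480]=b;cv2.imwrite("pics/crop1.png",o)
E
```

```text
(no output)
```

View pics/crop1.png

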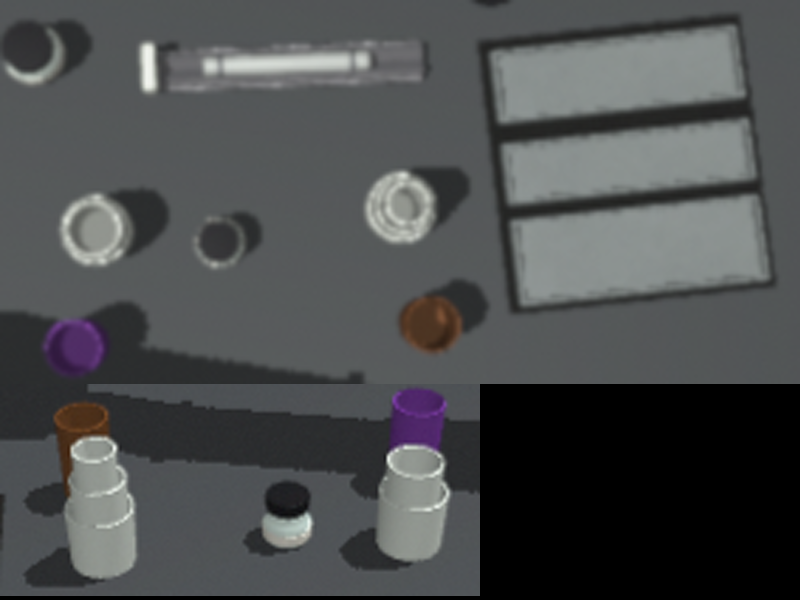

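The crop shows the left nest (crop (97,230), top (210,212)) as large + medium, and the right nest (crop (400,207), top (305,205)) as large + medium + small. Purple and brown stand alone. The bottom tray is widest (large), the top one medium and the middle one narrowest (small).

Run:
```python
from h import *
t=load("top0");f=t["frame"];g=f.max(2);hsv=cv2.cvtColor(f,cv2.COLOR_BGR2HSV)
def cons(th,box,mn):
    m=np.zeros_like(g);x0,y0,x1,y1=box;m[y0:y1,x0:x1]=(g[y0:y1,x0:x1]>th)*255
    return [c for c in cv2.findContours(m,cv2.RETR_EXTERNAL,cv2.CHAIN_APPROX_NONE)[0] if cv2.contourArea(c)>mn]
for c in cons(100,(325,140,430,240),500):
    r=cv2.minAreaRect(c);b=cv2.boxPoints(r);P=np.array([onz(t,p,.007)[:2] for p in b]);
    e=[P[1]-P[0],P[2]-P[1]];L=max(e,key=np.linalg.norm);W=min(e,key=np.linalg.norm)
    print("tray",r[0],P.mean(0).round(4),np.linalg.norm(L).round(3),np.linalg.norm(W).round(3),"ang",np.degrees(np.arctan2(L[1],L[0])).round(1))
for name,box in (("A",(285,185,325,225)),("B",(192,192,228,230))):
    for c in cons(135,box,20):
        (u,v),r=cv2.minEnclosingCircle(c);print(name,(u,v),r,[onz(t,(u,v),z)[:2].round(3).tolist() for z in (.06,.092,.123)])
for c in cons(130,(215,145,320,175),15):
    r=cv2.minAreaRect(c);P=np.array([onz(t,p,.03)[:2] for p in cv2.boxPoints(r)]);print("rod/stop",r,P.round(3).tolist())
for n,uv,z in (("jarA",(248,215),.05),("purple",(204,248),.088),("brown",(314,240),.088),("lid",(334,132),.014),("jarb",(190,156),.07),("beaker",(384,113),.11),("d1",(151,169),.1),("d2",(139,191),.1),("d3",(142,234),.1)): print(n,onz(t,uv,z).round(3))
```

```text
tray (379.52459716796875, 217.72952270507812) [ 0.4603 -0.226 ] 0.243 0.083 ang -84.5
tray (376.0134582519531, 190.12625122070312) [ 0.5463 -0.2177] 0.242 0.058 ang -84.5
tray (372.52740478515625, 162.7537841796875) [ 0.6324 -0.2095] 0.243 0.07 ang -84.4
A (304.87322998046875, 204.22183227539062) 11.222648620605469 [[0.502, 0.009], [0.501, 0.012], [0.499, 0.014]]
B (209.125, 211.625) 10.835516929626465 [[0.483, 0.297], [0.482, 0.294], [0.481, 0.29]]
rod/stop ((268.998291015625, 159.45840454101562), (6.577625751495361, 52.079811096191406), 87.61405944824219) [[0.651, 0.196], [0.656, 0.035], [0.635, 0.034], [0.631, 0.195]]
rod/stop ((226.0, 160.5), (15.0, 4.0), 90.0) [[0.665, 0.254], [0.665, 0.242], [0.618, 0.242], [0.618, 0.254]]
jarA [0.472 0.181 0.05 ]
purple [0.376 0.309 0.088]
brown [ 0.396 -0.013  0.088]
lid [ 0.73  -0.09   0.014]
jarb [0.651 0.354 0.07 ]
beaker [ 0.766 -0.224  0.11 ]
d1 [0.609 0.464 0.1  ]
d2 [0.544 0.499 0.1  ]
d3 [0.419 0.489 0.1  ]
```

Call:
{"op": "apply_moves", "data": {"increments": [[[0,0,0,0,0,0,-8.7],[0,0,0,0,0,0,-8.7],[0,0,0,0,0,0,-8.8],[0,-1.2,-3.8,0,0,0,0],[0,-1.2,-3.8,0,0,0,0],[0,-1.2,-3.8,0,0,0,0],[0,-1.2,-3.8,0,0,0,0],[0,-1.2,-3.8,0,0,0,0],[0,-1.2,-3.8,0,0,0,0],[0,-1.2,-3.8,0,0,0,0],[0,-1.2,-3.8,0,0,0,0],[0,-1.2,-3.8,0,0,0,0],[0,-1.2,-3.8,0,0,0,0],[0,-1.2,-3.8,0,0,0,0],[0,-1.2,-3.8,0,0,0,0],[0,-1.2,-3.8,0,0,0,0],[0,-1.2,-3.8,0,0,0,0],[0,-1.2,-3.8,0,0,0,0],[0,-1.2,-3.8,0,0,0,0],[0,-1.2,-3.8,0,0,0,0]]], "force": 30}}

```text
time: 2.65
ee_pos: [0.5038, 0.0069, 0.2313]
tcp_rot: [0.152, -3.138, -0.0]
wrist_force: [0.1, -0.1, 0.2]
grip_width: 0.0855
gripper_force: 0.0
```

Run:
```python
from h import *
c=grab("wrist");np.savez("pics/w1.npz",**c);cv2.imwrite("pics/w1.png",c["frame"])
s=telemetry.sense();print(s["ee_pos"],R.from_rotvec(s["tcp_rot"]).as_matrix().round(3).tolist(),s["joint_positions"].round(2))
for p in ((.5,.01,.123),(.5,.01,.092),(.5,.01,.06)):print(proj(c,p))
```

```text
[0.50520688 0.00209171 0.23156762] [[-0.996, -0.092, 0.001], [-0.092, 0.996, -0.002], [-0.001, -0.002, -1.0]] [-0.5   0.15  0.41  2.   -0.07  1.01  1.61]
[258.8072177  185.92018054]
[258.50556058 178.44242595]
[258.2533002  172.18916319]
```

View pics/w1.png

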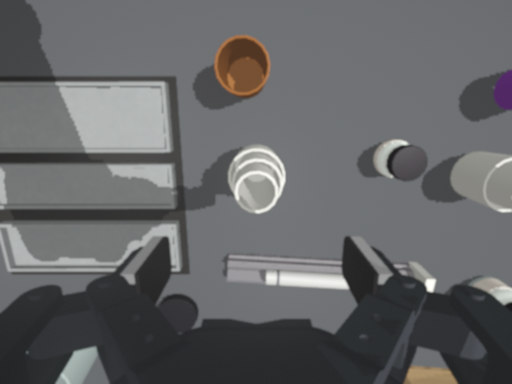

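The wrist view shows nest A's small rim at (258,192), with the medium and large rims above it at about (257,178). Brown is at (242,66), the jar_a lid at (407,162), and trays are at left. Next I fit the rims.

```bash
cat >> h.py <<'E'
def rim(c,guess,z,rad,win=0.03,tol=0.0015):
    """Hough circle for a rim of radius rad at height z near guess xy; returns xy"""
    f=cv2.resize(c["frame"],None,fx=4,fy=4,interpolation=cv2.INTER_CUBIC);g=cv2.cvtColor(f,cv2.COLOR_BGR2GRAY)
    p=proj(c,(*guess,z));dep=abs((np.linalg.inv(c["T"])@[*guess,z,1])[2]);k=4*c["K"][0,0]/dep
    w=int(k*(win+rad));u,v=(p*4+1.5).astype(int);x0=max(u-w,0);y0=max(v-w,0);q=g[y0:v+w,x0:u+w]
    r=k*rad
    h=cv2.HoughCircles(cv2.medianBlur(q,5),cv2.HOUGH_GRADIENT,1,8,param1=120,param2=12,minRadius=int(r-k*tol),maxRadius=int(r+k*tol)+1)
    if h is None:return []
    return [(onz(c,((a+x0-1.5)/4,(b+y0-1.5)/4),z)[:2].round(4).tolist(),round(float(rr/k),4)) for a,b,rr in h[0][:4]]
def tool(dxyz):
    s=telemetry.sense();return (R.from_rotvec(s["tcp_rot"]).as_matrix().T@np.asarray(dxyz)*100).round(2)
def goto(x,y,z): 
    p=telemetry.sense()["ee_pos"];return tool(np.array([x,y,z])-p)
E
python3 - <<'E'
from h import *
c=load("w1")
for z,r in ((.123,.02),(.092,.026),(.06,.032)):print(z,rim(c,(.5,.01),z,r))
t=load("top0")
for z,r in ((.123,.02),(.092,.026),(.06,.032)):print(z,rim(t,(.5,.01),z,r))
E
```

```text
0.123 [([0.505, 0.0082], 0.0202), ([0.5061, 0.0058], 0.0188), ([0.4975, 0.0104], 0.0214), ([0.4991, 0.008], 0.0209)]
0.092 [([0.5093, 0.0063], 0.0268), ([0.4968, 0.0092], 0.0274), ([0.5059, 0.0091], 0.0265), ([0.509, 0.0094], 0.0254)]
0.06 [([0.5045, 0.0085], 0.0321), ([0.5079, 0.0088], 0.0309), ([0.5144, 0.0055], 0.033), ([0.5096, 0.007], 0.0327)]
0.123 [([0.5014, 0.0039], 0.0201)]
0.092 [([0.4979, 0.0166], 0.0275), ([0.4927, 0.0138], 0.0259)]
0.06 [([0.5021, 0.0087], 0.0334)]
```

Call:
{"op": "apply_moves", "data": {"increments": [[[0,0,0.3,3.5,0,0,0],[0,0,0.3,3.5,0,0,0],[0,0,0,3.5,0,0,0],[0,0,0,2.5,0,0,0],[0,0,0,0.8,0,0,0],[0,0,0,0,0,0,0],[0.3,0,0,0,0,0,0],[0.6,0,0,0,0,0,0],[0.8,0,0,0,0,0,0],[0.8,0,0,0,0,0,0],[0.8,0,0,0,0,0,0],[0.8,0,0,0,0,0,0]]], "force": 30}}

```text
time: 4.2
ee_pos: [0.5036, 0.0139, 0.094]
tcp_rot: [-0.151, 3.137, 0.0]
wrist_force: [-0.9, -1.8, 6.9]
grip_width: 0.0398
gripper_force: 29.1
```

Run:
```python
from h import *
s=telemetry.sense();print(s["ee_pos"],s["grip_width"],s["gripper_force"],s["wrist_force"])
c=grab("wrist");cv2.imwrite("pics/w2.png",c["frame"])
```

```text
[0.50360437 0.01390508 0.09401502] 0.03983083337522524 29.1405533492798 [-0.88030939 -1.76562026  6.94596412]
```

View pics/w2.png

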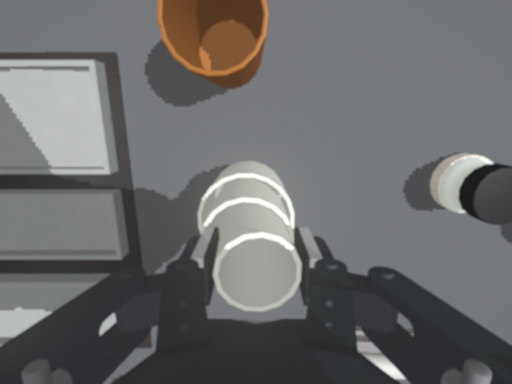

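The wrist view shows the small cup held between the pads, rim at (257,272), with the medium and large rims behind it. I lift it and carry it over the small tray.

Call:
{"op": "apply_moves", "data": {"increments": [[[0.8,0,0,-0.5,0,0,0],[0.8,0,0,-1.5,0,0,0],[0.8,0,0,-2.5,0,0,0],[0.8,0,0,-3,0,0,0],[0.8,0,0,-3,0,0,0],[0.8,0,0,-2.5,0,0,0],[0.8,-0.1,-1,0,0,0,0],[0.8,-0.3,-2.5,0,0,0,0],[0.8,-0.3,-3,0,0,0,0],[0.8,-0.3,-3,0,0,0,0],[0.8,-0.3,-3,0,0,0,0],[0.8,-0.3,-3,0,0,0,0],[0.8,-0.3,-3,0,0,0,0],[0.8,-0.2,-3,0,0,0,0],[0.8,0,-1.5,0,0,0,0],[0.8,0,-0.5,0,0,0,0],[0.8,0,0,0,0,0,0],[0.8,0,0,0,0,0,0]]]}}

```text
time: 6.5
ee_pos: [0.5466, -0.2167, 0.2233]
tcp_rot: [0.153, -3.138, -0.001]
wrist_force: [0.4, -0.4, -0.3]
grip_width: 0.0399
gripper_force: 30.0
```

Run:
```python
from h import *
s=telemetry.sense();print(s["ee_pos"],s["grip_width"],s["gripper_force"],s["wrist_force"])
c=grab("wrist");cv2.imwrite("pics/w3.png",c["frame"]);np.savez("pics/w3.npz",**c)
c=grab("top");np.savez("pics/top1.npz",**c)
for z,r in ((.092,.026),(.06,.032)):print("A",rim(c,(.5,.01),z,r),"B",rim(c,(.483,.297),z,r))
```

```text
[ 0.54656787 -0.21671777  0.2233102 ] 0.039919208129976576 30.044974184129387 [ 0.36075154 -0.44223164 -0.29465665]
A [([0.4986, 0.0166], 0.0275), ([0.4999, 0.0063], 0.0275), ([0.5059, 0.0157], 0.0258)] B [([0.4838, 0.2962], 0.0275), ([0.4808, 0.2859], 0.0275), ([0.4765, 0.2955], 0.0259)]
A [([0.5021, 0.0087], 0.0334)] B [([0.4841, 0.2954], 0.0326), ([0.4788, 0.2924], 0.0309), ([0.4842, 0.3044], 0.0326)]
```

View pics/w3.png

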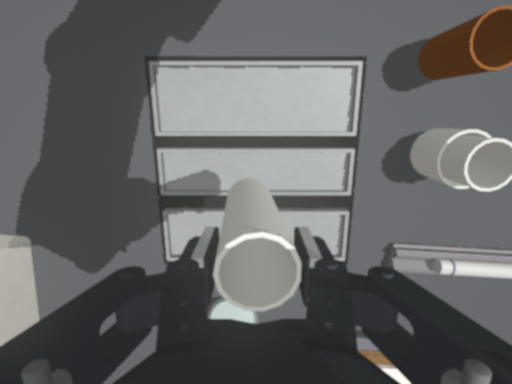

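The wrist view shows the cup held vertical, its foot at about (250,182). The trays run across columns 150–362, with the small tray at rows 148–195. The edge profile will give its centre line.

Run:
```python
from h import *
c=load("w3");g=cv2.cvtColor(c["frame"],cv2.COLOR_BGR2GRAY)
for u in (200,320):
    print(u,[(v,int(x)) for v,x in enumerate(g[:,u]) if 55<=v<=270][::1] if 0 else ' '.join(f"{v}:{g[v,u-2:u+3].mean():.0f}" for v in list(range(56,76))+list(range(126,156))+list(range(186,216))))
v=170
print(' '.join(f"{u}:{g[v-2:v+3,u].mean():.0f}" for u in list(range(148,170))+list(range(345,366))))
# expected positions of small tray inner walls (top, z=.017)
e=np.array([.096,-.995]);n=np.array([.995,.096])
for nm,ctr,w in (("S",(.5463,-.2177),.05),("L",(.4603,-.226),.074)):
  for s in (-1,1):
    for z,h in ((.007,w/2),(.017,w/2),(.017,w/2+.004)):
      L=[proj(c,(*(np.array(ctr)+n*s*h+e*k),z)) for k in (-.1,.1)];L=sorted(L,key=lambda p:p[0])
      print(nm,s,z,round(h,3),[round(float(np.interp(u,[L[0][0],L[1][0]],[L[0][1],L[1][1]])),1) for u in (200,320)])
for k in (-.116,.116): print(proj(c,(*(np.array((.5463,-.2177))+e*k),.017)))
```

```text
200 56:90 57:73 58:67 59:73 60:104 61:146 62:173 63:177 64:163 65:135 66:124 67:150 68:171 69:178 70:178 71:178 72:179 73:180 74:180 75:180 126:180 127:181 128:181 129:181 130:179 131:172 132:170 133:176 134:175 135:153 136:109 137:77 138:73 139:74 140:75 141:74 142:75 143:74 144:74 145:74 146:79 147:100 148:132 149:160 150:174 151:175 152:173 153:175 154:176 155:176 186:119 187:119 188:117 189:112 190:105 191:105 192:112 193:115 194:106 195:85 196:64 197:57 198:56 199:57 200:56 201:57 202:57 203:56 204:56 205:57 206:59 207:70 208:84 209:94 210:99 211:112 212:134 213:157 214:172 215:176
320 56:89 57:72 58:65 59:73 60:110 61:155 62:183 63:187 64:173 65:141 66:129 67:160 68:185 69:191 70:191 71:190 72:190 73:189 74:189 75:189 126:188 127:189 128:189 129:188 130:185 131:176 132:173 133:181 134:181 135:160 136:114 137:77 138:72 139:73 140:72 141:72 142:72 143:72 144:72 145:72 146:76 147:96 148:132 149:163 150:179 151:181 152:178 153:179 154:183 155:185 186:180 187:180 188:178 189:166 190:145 191:139 192:160 193:172 194:161 195:127 196:88 197:71 198:69 199:70 200:70 201:70 202:70 203:69 2
[... 154 characters left out ...]
56:71 157:83 158:122 159:157 160:170 161:163 162:143 163:133 164:150 165:170 166:177 167:179 168:179 169:180 345:125 346:110 347:99 348:110 349:148 350:175 351:179 352:159 353:116 354:76 355:74 356:92 357:106 358:111 359:111 360:111 361:111 362:111 363:111 364:111 365:111
S -1 0.007 0.025 [147.8, 148.0]
S -1 0.017 0.025 [148.7, 149.0]
S -1 0.017 0.029 [145.4, 145.6]
S 1 0.007 0.025 [186.6, 186.8]
S 1 0.017 0.025 [188.5, 188.7]
S 1 0.017 0.029 [191.6, 191.8]
L -1 0.007 0.037 [62.3, 62.6]
L -1 0.017 0.037 [60.8, 61.1]
L -1 0.017 0.041 [56.9, 57.2]
L 1 0.007 0.037 [127.7, 128.0]
L 1 0.017 0.037 [128.1, 128.4]
L 1 0.017 0.041 [131.5, 131.8]
[348.00927355 169.27422973]
[160.71435403 168.90084213]
```

Run:
```python
from h import *
c=load("w3");s=telemetry.sense();print(s["ee_pos"])
print(rim(c,(.547,-.217),.252,.02,win=.015))
print("tray y ends", [onz(c,p,.017)[:2].round(4).tolist() for p in ((157.5,170),(353,170))],[onz(c,p,.017)[:2].round(4).tolist() for p in ((260,147.5),(260,195))])
```

```text
[ 0.54661601 -0.21693737  0.22338482]
[([0.5499, -0.2151], 0.0198), ([0.5524, -0.2148], 0.0193), ([0.5482, -0.2152], 0.0199), ([0.5516, -0.2158], 0.0202)]
tray y ends [[0.5592, -0.3371], [0.5355, -0.096]] [[0.5192, -0.2135], [0.5788, -0.2074]]
```

Call:
{"op": "apply_moves", "data": {"increments": [[[0.8,0,0,2,0,0,0],[0.8,0,0,3,0,0,0],[0.8,0,0,3,0,0,0],[0.8,0,0,2.5,0,0,0],[0.8,0,0,1.5,0,0,0],[0.8,0,0,0.5,0,0,0],[0.8,0,0,0.3,0,0,0],[0.8,0,0,0,0,0,0],[0.8,0,0,0,0,0,0]]]}}

```text
time: 7.72
ee_pos: [0.5468, -0.2179, 0.0959]
tcp_rot: [-0.151, 3.137, -0.0]
wrist_force: [0.0, 0.3, -0.2]
grip_width: 0.0398
gripper_force: 30.0
```

Call:
{"op": "apply_moves", "data": {"increments": [[[0.8,0,0,0.15,0,0,0],[0.8,0,0,0.15,0,0,0],[0.8,0,0,0,0,0,0],[0.6,0,0,0,0,0,0],[0.4,0,0,0,0,0,0],[0.1,0,0,0,0,0,0],[0,0,0,0,0,0,0],[0,0,0,-1,0,0,0],[0,0,0,-2,0,0,0],[0,0,0,-3.5,0,0,0],[0,0,0,-3.5,0,0,0],[0,0,0,-3.5,0,0,0],[0,0.3,3.4,0,0,0,0],[0,0.3,3.4,0,0,0,0],[0,0.3,3.4,0,0,0,0],[0,0.3,3.4,0,0,0,0],[0,0.3,3.4,0,0,0,0],[0,0.3,3.4,0,0,0,0],[0,0.3,2.6,0,0,0,0],[0,0,0,0,0,0,0]]]}}

```text
time: 10.22
ee_pos: [0.5032, 0.0108, 0.2279]
tcp_rot: [-0.156, 3.137, 0.001]
wrist_force: [0.7, -0.1, -0.8]
grip_width: 0.0854
gripper_force: 0.0
```

Call:
{"op": "apply_moves", "data": {"increments": [[[0,0,0,0,0,0,0],[0,0,0,0,0,0,0]]]}}

```text
time: 10.48
ee_pos: [0.5036, 0.0082, 0.2275]
tcp_rot: [-0.149, 3.138, -0.0]
wrist_force: [0.4, -0.3, 1.1]
grip_width: 0.0856
gripper_force: 0.0
```

Run:
```python
from h import *
s=telemetry.sense();print(s["ee_pos"])
c=grab("wrist");np.savez("pics/w4.npz",**c);cv2.imwrite("pics/w4.png",c["frame"])
t=grab("top");np.savez("pics/top2.npz",**t)
print(rim(c,(.503,.01),.092,.026),rim(c,(.503,.01),.06,.032))
a=t["frame"][140:260,180:430];o=np.zeros((384+288,800,3),np.uint8)
o=np.vstack([c["frame"],cv2.resize(a,(512,246))[:216]]);cv2.imwrite("pics/c4.png",o)
```

```text
[0.50360558 0.00818911 0.2275082 ]
[([0.5051, 0.0095], 0.0259), ([0.5029, 0.0085], 0.0276), ([0.5, 0.007], 0.0276), ([0.4967, 0.0094], 0.0273)] [([0.5042, 0.0083], 0.0321), ([0.5098, 0.0074], 0.0324), ([0.5101, 0.0097], 0.0312), ([0.5082, 0.0056], 0.0324)]
```

View pics/c4.png

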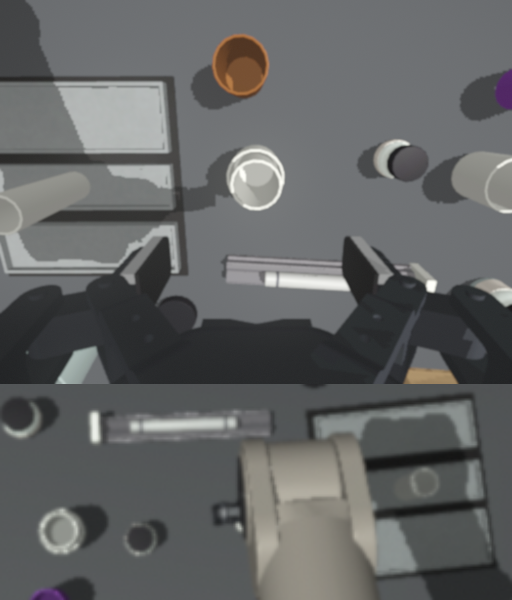

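The small cup stands alone in the narrow tray (lower picture (425,482)). Nest A's medium rim is at (257,183). Next I grasp medium A.

Call:
{"op": "apply_moves", "data": {"increments": [[[0,0,0.1,3.5,0,0,0],[0,0,0,4,0,0,0],[0,0,0,4,0,0,0],[0,0,0,3,0,0,0],[0,0,0,1.3,0,0,0],[0,0,0,0.5,0,0,0],[0.2,0,0,0,0,0,0],[0.5,0,0,0,0,0,0],[0.8,0,0,0,0,0,0],[0.8,0,0,0,0,0,0],[0.8,0,0,0,0,0,0]]]}}

```text
time: 11.95
ee_pos: [0.5042, 0.0101, 0.0654]
tcp_rot: [-0.151, 3.136, 0.0]
wrist_force: [0.2, -0.8, 5.1]
grip_width: 0.0512
gripper_force: 30.2
```

Call:
{"op": "apply_moves", "data": {"increments": [[[0.8,0,0,-0.5,0,0,0],[0.8,0,0,-1.5,0,0,0],[0.8,0,0,-2.5,0,0,0],[0.8,0,0,-3,0,0,0],[0.8,0,0,-3,0,0,0],[0.8,0,0,-2.5,0,0,0],[0.8,-0.4,-1.3,0,0,0,0],[0.8,-1.2,-3,0,0,0,0],[0.8,-1.2,-3,0,0,0,0],[0.8,-1.2,-3,0,0,0,0],[0.8,-1.2,-3,0,0,0,0],[0.8,-1.2,-3,0,0,0,0],[0.8,-1.2,-3,0,0,0,0],[0.8,-1.2,-3,0,0,0,0],[0.8,-1.2,-3,0,0,0,0],[0.8,-0.8,-2,0,0,0,0],[0.8,0,-1,0,0,0,0],[0.8,0,0,0,0,0,0],[0.8,0,0,0,0,0,0],[0.8,0,0,0,0,0,0]]]}}

```text
time: 14.45
ee_pos: [0.6381, -0.2602, 0.1945]
tcp_rot: [-0.153, 3.138, 0.001]
wrist_force: [-0.0, -0.1, -1.6]
grip_width: 0.0516
gripper_force: 31.5
```

```bash
cat >> h.py <<'E'
def edges(c,u,v0,v1,th=25):
    g=cv2.GaussianBlur(cv2.cvtColor(c["frame"],cv2.COLOR_BGR2GRAY),(5,1),0).astype(float)
    d=np.gradient(g[v0:v1,u]);return [(v0+i,round(d[i])) for i in range(1,len(d)-1) if abs(d[i])>th*.4 and abs(d[i])>=abs(d[i-1]) and abs(d[i])>abs(d[i+1])]
E
python3 - <<'E'
from h import *
s=telemetry.sense();print(s["ee_pos"],s["grip_width"])
c=grab("wrist");np.savez("pics/w5.npz",**c);cv2.imwrite("pics/w5.png",c["frame"])
x,y,z=s["ee_pos"]
print("held",rim(c,(x,y),z+.092-.0654,.026,win=.012))
print(goto(.638,-.263,.0684))
E
```

```text
[ 0.63809843 -0.26024409  0.19447055] 0.05159611207234305
held [([0.6385, -0.2591], 0.0258), ([0.6374, -0.2584], 0.0265), ([0.6396, -0.259], 0.0258), ([0.6369, -0.2593], 0.0258)]
[ 0.05 -0.27 12.61]
```

View pics/w5.png

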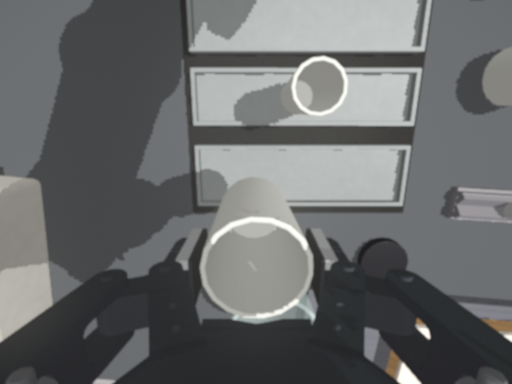

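The held medium cup is at (257,268) and its tray spans rows 145–209, columns 194–410. The small cup stands in the middle tray.

Run:
```python
from h import *
c=load("w5")
for u in (205,350,390): 
    e=edges(c,u,135,225);print(u,e)
    print([onz(c,(u,v),.017)[:2].round(4).tolist() for v,_ in (e[0],e[-1])])
print(onz(c,(193.5,175),.017),onz(c,(410.5,175),.017))
```

```text
205 [(145, 32), (169, -20), (206, -22), (213, 18)]
[[0.6108, -0.3189], [0.6907, -0.3148]]
350 [(145, 35), (200, -19), (202, 24), (206, -40), (212, 16)]
[[0.595, -0.1585], [0.6726, -0.144]]
390 [(144, 38), (199, -20), (202, 26), (206, -44), (212, 17)]
[[0.5895, -0.1145], [0.668, -0.0968]]
[ 0.64603311 -0.330206    0.017     ] [ 0.62177292 -0.08340435  0.017     ]
```

Call:
{"op": "apply_moves", "data": {"increments": [[[0.8,-0.2,0,2,0,0,0],[0.8,0,0,3,0,0,0],[0.8,0,0,3,0,0,0],[0.8,0,0,2.5,0,0,0],[0.8,0,0,1.3,0,0,0],[0.8,0,0,0.4,0,0,0],[0.8,0,0,0.2,0,0,0],[0.8,0,0,0,0,0,0],[0.8,0,0,0,0,0,0]]]}}

```text
time: 15.62
ee_pos: [0.6404, -0.261, 0.071]
tcp_rot: [-0.151, 3.137, -0.0]
wrist_force: [0.6, -0.3, -0.8]
grip_width: 0.0514
gripper_force: 31.5
```

Call:
{"op": "apply_moves", "data": {"increments": [[[0.8,0,0,0.15,0,0,0],[0.8,0,0,0.1,0,0,0],[0.8,0,0,0,0,0,0],[0.4,0,0,0,0,0,0],[0.1,0,0,0,0,0,0],[0,0,0,0,0,0,0],[0,0,0,-1,0,0,0],[0,0,0,-3,0,0,0],[0,0,0,-4,0,0,0],[0,0,0,-4,0,0,0],[0,0,0,-3,0,0,0],[0,1.5,3.5,0,0,0,0],[0,1.5,3.5,0,0,0,0],[0,1.5,3.5,0,0,0,0],[0,1.5,3.5,0,0,0,0],[0,1.5,3.5,0,0,0,0],[0,1.5,3.5,0,0,0,0],[0,1.3,3.5,0,0,0,0],[0,0.8,3.5,0,0,0,0],[0,0,0,0,0,0,0]]]}}

```text
time: 18.12
ee_pos: [0.5021, 0.0094, 0.2185]
tcp_rot: [-0.157, 3.137, 0.002]
wrist_force: [-0.2, -0.2, 0.9]
grip_width: 0.0854
gripper_force: 0.0
```

Call:
{"op": "apply_moves", "data": {"increments": [[[0,0,0,0,0,0,0],[0,0,0,0,0,0,0]]]}}

```text
time: 18.38
ee_pos: [0.5029, 0.0061, 0.218]
tcp_rot: [-0.149, 3.138, -0.0]
wrist_force: [0.4, 0.1, 0.3]
grip_width: 0.0852
gripper_force: 0.0
```

Run:
```python
from h import *
s=telemetry.sense();print(s["ee_pos"])
c=grab("wrist");np.savez("pics/w6.npz",**c);cv2.imwrite("pics/w6.png",c["frame"])
print(rim(c,(.503,.01),.06,.032))
print(goto(.505,.009,.03))
```

```text
[0.50290346 0.00605328 0.21801242]
[([0.5046, 0.0079], 0.0323), ([0.5044, 0.01], 0.0308), ([0.5021, 0.0079], 0.0335), ([0.504, 0.0057], 0.0308)]
[-0.24  0.27 18.79]
```

View pics/w6.png

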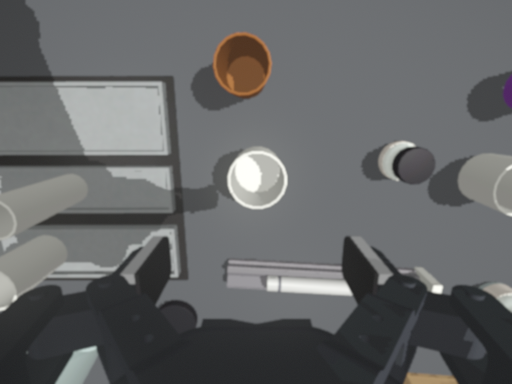

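Only the large cup remains at A (258,180), alone and upright. The small and medium cups stand in their trays at left.

Call:
{"op": "apply_moves", "data": {"increments": [[[0,-0.1,0.2,3.5,0,0,0],[0,0,0,4.5,0,0,0],[0,0,0,4.5,0,0,0],[0,0,0,4,0,0,0],[0,0,0,2,0,0,0],[0,0,0,0.8,0,0,0],[0,0,0,0,0,0,0],[0.2,0,0,0,0,0,0],[0.5,0,0,0,0,0,0],[0.7,0,0,0,0,0,0],[0.7,0,0,0,0,0,0],[0.7,0,0,0,0,0,0]]]}}

```text
time: 19.92
ee_pos: [0.5041, 0.0092, 0.026]
tcp_rot: [-0.151, 3.136, 0.001]
wrist_force: [-2.9, -0.6, 11.5]
grip_width: 0.0631
gripper_force: 30.1
```

Call:
{"op": "apply_moves", "data": {"increments": [[[0.7,0,0,-0.5,0,0,0],[0.7,0,0,-1.5,0,0,0],[0.7,0,0,-2.5,0,0,0],[0.7,0,0,-2.5,0,0,0],[0.7,0,0,-1,0,0,0],[0.7,0.2,-1,0,0,0,0],[0.7,0.7,-3,0,0,0,0],[0.7,0.7,-3,0,0,0,0],[0.7,0.7,-3,0,0,0,0],[0.7,0.7,-3,0,0,0,0],[0.7,0.7,-3,0,0,0,0],[0.7,0.7,-3,0,0,0,0],[0.7,0.7,-3,0,0,0,0],[0.7,0.7,-3,0,0,0,0],[0.7,0.5,-2.5,0,0,0,0],[0.7,0,-1,0,0,0,0],[0.7,0,0,0,0,0,0],[0.7,0,0,0,0,0,0],[0.7,0,0,0,0,0,0]]]}}

```text
time: 22.3
ee_pos: [0.4684, -0.2797, 0.1048]
tcp_rot: [0.153, -3.138, -0.001]
wrist_force: [0.1, 0.0, -0.5]
grip_width: 0.0629
gripper_force: 33.3
```

Run:
```python
from h import *
s=telemetry.sense();print(s["ee_pos"],s["grip_width"],goto(.468,-.28,.034))
c=grab("wrist");np.savez("pics/w7.npz",**c);cv2.imwrite("pics/w7.png",c["frame"])
x,y,z=s["ee_pos"]
print("held",rim(c,(x,y),z+.034,.032,win=.012))
n=np.array([.995,.096])
for u in (200,330,360):print(u,[(v,d,onz(c,(u,v),.017)[:2].round(4).tolist()) for v,d in edges(c,u,60,260)])
```

```text
[ 0.46840101 -0.27966851  0.10475463] 0.0628964593131068 [ 0.04 -0.03  7.08]
held [([0.4683, -0.2786], 0.0316), ([0.4695, -0.2785], 0.032), ([0.4706, -0.2786], 0.0314), ([0.4673, -0.2786], 0.0315)]
200 [(147, 24, [0.4321, -0.3274]), (177, -17, [0.4567, -0.3263]), (230, 19, [0.5037, -0.3241]), (236, -22, [0.5093, -0.3238])]
330 [(137, -16, [0.4141, -0.225]), (148, 33, [0.4227, -0.2236]), (230, -13, [0.4927, -0.2118]), (243, -14, [0.5048, -0.2098])]
360 [(137, -16, [0.4117, -0.2013]), (147, 32, [0.4195, -0.1998]), (234, -26, [0.4938, -0.1852]), (238, 28, [0.4975, -0.1844]), (243, -40, [0.5022, -0.1835]), (252, 12, [0.5108, -0.1818])]
```

View pics/w7.png

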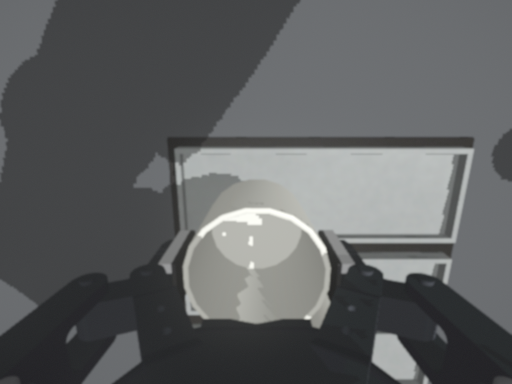

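The large cup is held over the far end of the wide tray (tray rows 147–243), centred to about 1 mm. I lower it, release, then go to nest B.

Call:
{"op": "apply_moves", "data": {"increments": [[[0.7,0,0,1.5,0,0,0],[0.7,0,0,2.5,0,0,0],[0.7,0,0,1.8,0,0,0],[0.7,0,0,0.8,0,0,0],[0.7,0,0,0.3,0,0,0],[0.7,0,0,0.2,0,0,0],[0.7,0,0,0,0,0,0],[0.7,0,0,0,0,0,0],[0.4,0,0,0,0,0,0],[0.1,0,0,0,0,0,0],[0,0,0,0,0,0,0],[0,0,0,0,0,0,0],[0,0,0,-1,0,0,0],[0,0,0,-3,0,0,0],[0,0,0,-4,0,0,0],[0,0,0,-5,0,0,0],[0,0,0,-5,0,0,0]]]}}

```text
time: 24.48
ee_pos: [0.4678, -0.2807, 0.216]
tcp_rot: [-0.151, 3.138, -0.0]
wrist_force: [1.1, 0.2, -0.6]
grip_width: 0.0853
gripper_force: 0.0
```

Call:
{"op": "apply_moves", "data": {"increments": [[[0,-0.2,2,0,0,0,0],[0,-0.5,4.4,0,0,0,0],[0,-0.5,4.4,0,0,0,0],[0,-0.5,4.4,0,0,0,0],[0,-0.5,4.4,0,0,0,0],[0,-0.5,4.4,0,0,0,0],[0,-0.5,4.4,0,0,0,0],[0,-0.5,4.4,0,0,0,0],[0,-0.5,4.4,0,0,0,0],[0,-0.5,4.4,0,0,0,0],[0,-0.6,4.4,0,0,0,0],[0,-0.7,4.4,0,0,0,0],[0,-0.7,4.4,0,0,0,0],[0,-0.1,2.4,0,0,0,0],[0,0,0,0,0,0,0],[0,0,0,0,0,0,0],[0,0,0,0,0,0,0]]]}}

```text
time: 26.6
ee_pos: [0.4811, 0.294, 0.2141]
tcp_rot: [-0.149, 3.138, -0.0]
wrist_force: [0.5, -0.9, 0.7]
grip_width: 0.0855
gripper_force: 0.0
```

Run:
```python
from h import *
s=telemetry.sense();print(s["ee_pos"])
c=grab("wrist");np.savez("pics/w8.npz",**c)
t=grab("top");np.savez("pics/top3.npz",**t)
print(rim(c,(.483,.296),.092,.026),rim(c,(.483,.296),.06,.032))
a=cv2.resize(t["frame"][140:260,180:430],(512,246))[:216]
cv2.imwrite("pics/c8.png",np.vstack([c["frame"],a]))
```

```text
[0.48107769 0.29400447 0.21406696]
[([0.4855, 0.2955], 0.0258), ([0.487, 0.2928], 0.025), ([0.4773, 0.2981], 0.0263), ([0.4827, 0.2955], 0.0274)] [([0.486, 0.2964], 0.0322), ([0.4903, 0.2971], 0.0319), ([0.4906, 0.2947], 0.0319), ([0.4905, 0.2926], 0.0334)]
```

View pics/c8.png

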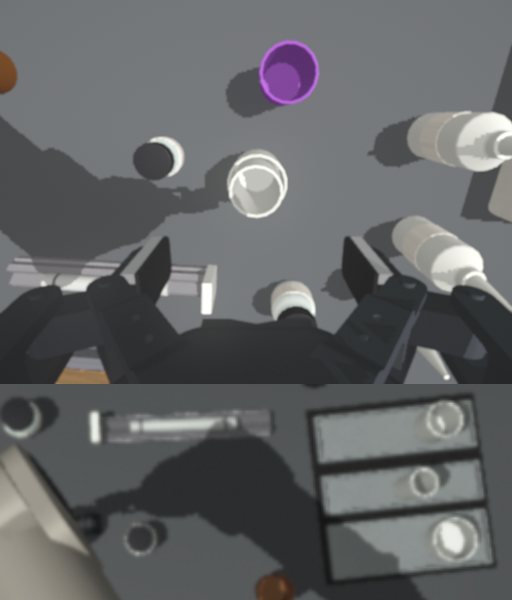

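The three placed cups stand in their trays in the lower picture. In the wrist view, nest B is at (257,187), purple at (289,72) and jar_a at (160,158). Next I grasp medium B.

Call:
{"op": "apply_moves", "data": {"increments": [[[0,-0.4,0.1,3,0,0,0],[0,0,0.1,4,0,0,0],[0,0,0,4,0,0,0],[0,0,0,2.5,0,0,0],[0,0,0,1,0,0,0],[0,0,0,0.4,0,0,0],[0,0,0,0,0,0,0],[0.2,0,0,0,0,0,0],[0.5,0,0,0,0,0,0],[0.8,0,0,0,0,0,0],[0.8,0,0,0,0,0,0],[0.8,0,0,0,0,0,0]]]}}

```text
time: 28.2
ee_pos: [0.4852, 0.2977, 0.0656]
tcp_rot: [-0.151, 3.137, 0.001]
wrist_force: [-1.3, -2.5, 7.4]
grip_width: 0.0515
gripper_force: 29.9
```

Call:
{"op": "apply_moves", "data": {"increments": [[[0.8,0,0,-0.5,0,0,0],[0.8,0,0,-1.5,0,0,0],[0.8,0,0,-2.5,0,0,0],[0.8,0,0,-3,0,0,0],[0.8,0,0,-3,0,0,0],[0.8,0,0,-2.5,0,0,0],[0.8,-0.3,-1.5,0,0,0,0],[0.8,-0.8,-3,0,0,0,0],[0.8,-0.8,-4,0,0,0,0],[0.8,-0.8,-4,0,0,0,0],[0.8,-0.8,-4,0,0,0,0],[0.8,-0.8,-4,0,0,0,0],[0.8,-0.8,-4,0,0,0,0],[0.8,-0.8,-4,0,0,0,0],[0.8,-0.8,-4,0,0,0,0],[0.8,-0.8,-4,0,0,0,0],[0.8,-0.8,-4,0,0,0,0],[0.8,-0.8,-3,0,0,0,0],[0.8,-0.8,-2,0,0,0,0],[0.8,-0.4,-0.7,0,0,0,0]]]}}

```text
time: 30.7
ee_pos: [0.6316, -0.1534, 0.1945]
tcp_rot: [0.15, -3.137, 0.0]
wrist_force: [0.5, 0.1, -0.3]
grip_width: 0.0521
gripper_force: 31.5
```

Call:
{"op": "apply_moves", "data": {"increments": [[[0.8,0,0,0,0,0,0],[0.8,0,0,0,0,0,0],[0.8,0,0,0,0,0,0]]]}}

```text
time: 31.08
ee_pos: [0.6315, -0.1513, 0.1949]
tcp_rot: [0.153, -3.138, -0.001]
wrist_force: [-0.7, 0.5, -0.0]
grip_width: 0.0515
gripper_force: 31.5
```

Run:
```python
from h import *
s=telemetry.sense();print(s["ee_pos"],s["grip_width"],goto(.63,-.151,.0687))
c=grab("wrist");np.savez("pics/w9.npz",**c);cv2.imwrite("pics/w9.png",c["frame"])
x,y,z=s["ee_pos"]
print("held",rim(c,(x,y),z+.0265,.026,win=.012))
for u in (190,300):print(u,[(v,d,onz(c,(u,v),.017)[:2].round(4).tolist()) for v,d in edges(c,u,130,225)])
```

```text
[ 0.63148335 -0.15127029  0.19487824] 0.05149147243147618 [ 0.14  0.04 12.62]
held [([0.6325, -0.1501], 0.0258), ([0.6295, -0.1498], 0.0255), ([0.6313, -0.1502], 0.0257), ([0.634, -0.1512], 0.0245)]
190 [(141, 32, [0.6014, -0.2267]), (172, -20, [0.6364, -0.2254]), (203, -21, [0.6735, -0.224])]
300 [(141, 35, [0.5894, -0.1054]), (196, -18, [0.6523, -0.0966]), (199, 22, [0.656, -0.0961]), (203, -39, [0.6608, -0.0954]), (209, 16, [0.6682, -0.0944])]
```

Call:
{"op": "apply_moves", "data": {"increments": [[[0.8,0.1,0,2,0,0,0],[0.8,0,0,3,0,0,0],[0.8,0,0,3,0,0,0],[0.8,0,0,2.5,0,0,0],[0.8,0,0,1.3,0,0,0],[0.8,0,0,0.4,0,0,0],[0.8,0,0,0.2,0,0,0],[0.8,0,0,0.15,0,0,0],[0.8,0,0,0.1,0,0,0],[0.8,0,0,0,0,0,0],[0.4,0,0,0,0,0,0],[0.1,0,0,0,0,0,0],[0,0,0,0,0,0,0],[0,0,0,0,0,0,0],[0,0,0,-1,0,0,0],[0,0,0,-3,0,0,0],[0,0,0,-4,0,0,0],[0,0,0,-4,0,0,0],[0,0,0,-3,0,0,0]]]}}

```text
time: 33.5
ee_pos: [0.6309, -0.1526, 0.221]
tcp_rot: [-0.151, 3.136, -0.0]
wrist_force: [-0.6, 0.7, -1.2]
grip_width: 0.0857
gripper_force: 0.0
```

Call:
{"op": "apply_moves", "data": {"increments": [[[0,0.3,1.5,0,0,0,0],[0,0.8,3.5,0,0,0,0],[0,0.8,4,0,0,0,0],[0,0.8,4,0,0,0,0],[0,0.8,4,0,0,0,0],[0,0.8,4,0,0,0,0],[0,0.8,4,0,0,0,0],[0,0.8,4,0,0,0,0],[0,0.8,4,0,0,0,0],[0,0.8,4,0,0,0,0],[0,0.8,4,0,0,0,0],[0,0.8,3,0,0,0,0],[0,0.8,2,0,0,0,0],[0,0,0,0,0,0,0],[0,0,0,0,0,0,0],[0,0,0,0,0,0,0]]]}}

```text
time: 35.5
ee_pos: [0.4881, 0.295, 0.2183]
tcp_rot: [0.149, -3.138, 0.0]
wrist_force: [0.5, -0.4, -0.1]
grip_width: 0.0851
gripper_force: 0.0
```

Run:
```python
from h import *
s=telemetry.sense();print(s["ee_pos"])
c=grab("wrist");np.savez("pics/w10.npz",**c)
t=grab("top");np.savez("pics/top4.npz",**t)
print(rim(c,(.486,.296),.06,.032))
a=cv2.resize(t["frame"][140:260,180:430],(512,246))[:216]
cv2.imwrite("pics/c10.png",np.vstack([c["frame"],a]))
```

```text
[0.4881112  0.2950104  0.21828938]
[([0.4855, 0.2962], 0.0324), ([0.4857, 0.294], 0.0307), ([0.4877, 0.2964], 0.032), ([0.4837, 0.2949], 0.0308)]
```

View pics/c10.png

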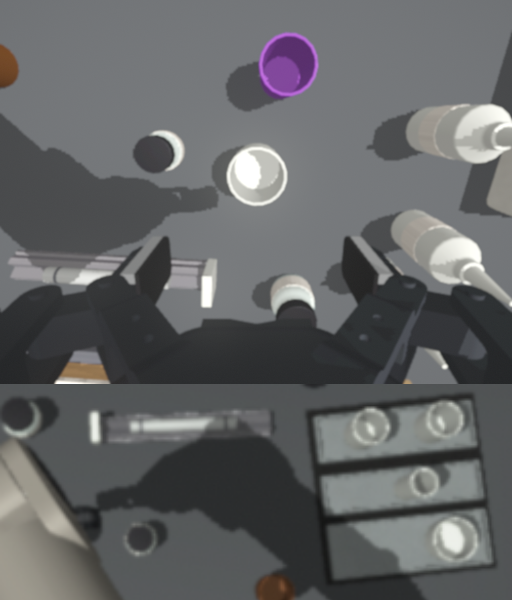

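Both mediums, the small and one large cup stand in their trays. Large B stands alone at (257,176).

Call:
{"op": "apply_moves", "data": {"increments": [[[0,0.2,0.1,3.5,0,0,0],[0,0,0,4.5,0,0,0],[0,0,0,4.5,0,0,0],[0,0,0,4,0,0,0],[0,0,0,2,0,0,0],[0,0,0,0.7,0,0,0],[0,0,0,0,0,0,0],[0.2,0,0,0,0,0,0],[0.5,0,0,0,0,0,0],[0.7,0,0,0,0,0,0],[0.7,0,0,0,0,0,0],[0.7,0,0,0,0,0,0]]]}}

```text
time: 37.1
ee_pos: [0.4863, 0.2971, 0.0277]
tcp_rot: [-0.151, 3.137, 0.002]
wrist_force: [-1.3, -2.5, 10.4]
grip_width: 0.0634
gripper_force: 30.5
```

Call:
{"op": "apply_moves", "data": {"increments": [[[0.7,0,0,-0.5,0,0,0],[0.7,0,0,-1.5,0,0,0],[0.7,0,0,-2.5,0,0,0],[0.7,0,0,-3,0,0,0],[0.7,0,0,-3,0,0,0],[0.7,0,0,-1.5,0,0,0],[0.7,0.2,-1.5,0,0,0,0],[0.7,0.6,-3,0,0,0,0],[0.7,0.6,-4,0,0,0,0],[0.7,0.6,-4,0,0,0,0],[0.7,0.6,-4,0,0,0,0],[0.7,0.6,-4,0,0,0,0],[0.7,0.6,-4,0,0,0,0],[0.7,0.6,-4,0,0,0,0],[0.7,0.6,-4,0,0,0,0],[0.7,0.6,-4,0,0,0,0],[0.7,0.6,-4,0,0,0,0],[0.7,0.6,-3,0,0,0,0],[0.7,0.4,-2,0,0,0,0],[0.7,0,-0.8,0,0,0,0]]]}}

```text
time: 39.6
ee_pos: [0.4571, -0.1725, 0.1454]
tcp_rot: [0.148, -3.136, 0.0]
wrist_force: [-0.3, 0.4, -1.6]
grip_width: 0.0634
gripper_force: 33.3
```

Call:
{"op": "apply_moves", "data": {"increments": [[[0.7,0,0,0,0,0,0],[0.7,0,0,0,0,0,0],[0.7,0,0,0,0,0,0]]]}}

```text
time: 39.98
ee_pos: [0.4586, -0.1703, 0.1462]
tcp_rot: [0.153, -3.138, -0.0]
wrist_force: [0.6, -0.3, -1.5]
grip_width: 0.0631
gripper_force: 33.3
```

Run:
```python
from h import *
s=telemetry.sense();print(s["ee_pos"],s["grip_width"],goto(.4575,-.1705,.035))
c=grab("wrist");np.savez("pics/w11.npz",**c)
x,y,z=s["ee_pos"]
print("held",rim(c,(x,y),z+.0325,.032,win=.012))
for u in (150,180,330):print(u,[(v,d,onz(c,(u,v),.017)[:2].round(4).tolist()) for v,d in edges(c,u,90,260)])
```

```text
[ 0.4586375  -0.17026051  0.14624469] 0.06306842434804864 [ 1.100e-01 -1.000e-02  1.112e+01]
held [([0.457, -0.1696], 0.0318), ([0.4585, -0.1694], 0.0317), ([0.4559, -0.1697], 0.0318), ([0.4549, -0.1698], 0.0318)]
150 [(132, -14, [0.4184, -0.2726]), (141, 32, [0.4267, -0.2726]), (178, 12, [0.4625, -0.2726]), (185, -19, [0.4695, -0.2726]), (226, -26, [0.5128, -0.2725]), (233, 12, [0.5205, -0.2725])]
180 [(132, -14, [0.4157, -0.2448]), (141, 33, [0.424, -0.2446]), (174, -16, [0.4557, -0.2437]), (224, -20, [0.5076, -0.2422]), (230, 18, [0.5142, -0.242])]
330 [(132, -12, [0.4019, -0.1056]), (243, -12, [0.5135, -0.0868])]
```

Call:
{"op": "apply_moves", "data": {"increments": [[[0.7,0,0,1.5,0,0,0],[0.7,0,0,3,0,0,0],[0.7,0,0,3,0,0,0],[0.7,0,0,2.2,0,0,0],[0.7,0,0,0.8,0,0,0],[0.7,0,0,0.4,0,0,0],[0.7,0,0,0.2,0,0,0],[0.7,0,0,0,0,0,0],[0.7,0,0,0,0,0,0],[0.4,0,0,0,0,0,0],[0.1,0,0,0,0,0,0],[0,0,0,0,0,0,0],[0,0,0,0,0,0,0],[0,0,0,-1,0,0,0],[0,0,0,-3,0,0,0],[0,0,0,-4,0,0,0],[0,0,0,-5,0,0,0],[0,0,0,-4,0,0,0]]]}}

```text
time: 42.28
ee_pos: [0.4585, -0.1713, 0.2079]
tcp_rot: [-0.151, 3.137, -0.0]
wrist_force: [-0.2, -0.2, -0.6]
grip_width: 0.0851
gripper_force: 0.0
```

Run:
```python
from h import *
s=telemetry.sense();print(s["ee_pos"],s["grip_width"])
t=load("top3");f=t["frame"]
hi=cv2.resize(f[145:175,215:320],None,fx=8,fy=8,interpolation=cv2.INTER_CUBIC)
c=grab("wrist");cv2.imwrite("pics/w12.png",c["frame"]);t=grab("top");np.savez("pics/top5.npz",**t)
a=cv2.resize(t["frame"][130:260,300:430],(520,520))
cv2.imwrite("pics/c12.png",a)
print(goto(.645,-.03,.2))
```

```text
[ 0.45854223 -0.17126857  0.20788723] 0.0850765049752058
[-19.73  12.34   1.1 ]
```

Call:
{"op": "apply_moves", "data": {"increments": [[[0,-1.5,1.5,0,0,0,0],[0,-3,3,0,0,0,0],[0.5,-3,3,0,0,0,0],[1,-3,3,0,0,0,0],[1,-3,3,0,0,0,0],[1,-3,3,0,0,0,0],[1,-2.5,2.3,0,0,0,0],[1,-1.5,1.5,0,0,0,0],[1,0,0,0,0,0,0],[1,0,0,0,0,0,0],[1,0,0,0,0,0,0]]]}}

```text
time: 43.75
ee_pos: [0.6427, 0.0497, 0.2054]
tcp_rot: [0.149, -3.138, 0.0]
wrist_force: [0.9, -1.2, 1.3]
grip_width: -0.0002
gripper_force: 0.0
```

Run:
```python
from h import *
s=telemetry.sense();print(s["ee_pos"],s["grip_width"])
c=grab("wrist");np.savez("pics/w13.npz",**c)
t=grab("top");np.savez("pics/top6.npz",**t)
a=cv2.resize(t["frame"][130:260,300:430],(208,208));b=np.zeros((216,512,3),np.uint8);b[:208,:208]=a
cv2.imwrite("pics/c13.png",np.vstack([c["frame"],b]))
g=cv2.cvtColor(c["frame"],cv2.COLOR_BGR2GRAY)
```

```text
[0.64265635 0.04973536 0.20541545] -0.0001514146604073714
```

View pics/c13.png

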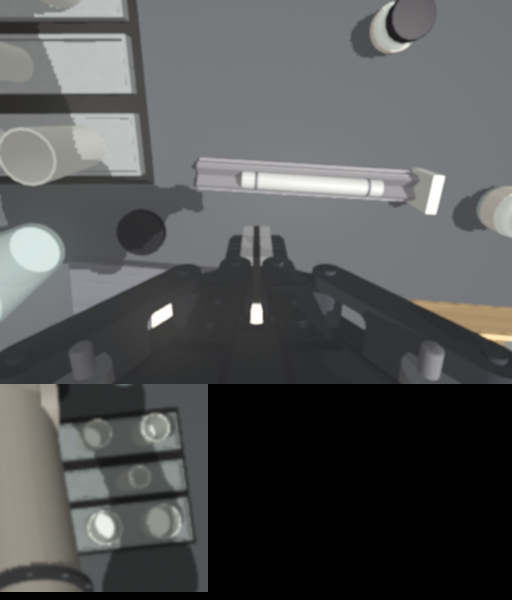

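The wrist view shows the rod from (241,179) to (383,187) and the stop face at about (414,189). The fingers are shut at (257,240). The lower picture shows all five cups standing in their trays.

Run:
```python
from h import *
c=load("w13")
P={n:onz(c,uv,z) for n,uv,z in (("L",(241,180),.03),("R",(383.5,187.5),.03),("stopfoot",(413,189),.026),("grooveL",(197,173),.022),("tipsL",(238,232),.205),("tipsR",(285,240),.21))}
for n,p in P.items():print(n,p.round(4))
d=P["R"]-P["L"];print(np.linalg.norm(d),np.degrees(np.arctan2(d[1],d[0])))
print(goto(P["L"][0]+.001,P["L"][1]-.03,.06), "z",telemetry.sense()["ee_pos"])
```

```text
L [0.6506 0.0342 0.03  ]
R [0.6437 0.1979 0.03  ]
stopfoot [0.643  0.2344 0.026 ]
grooveL [ 0.649  -0.0176  0.022 ]
tipsL [0.6386 0.0404 0.205 ]
tipsR [0.6386 0.0655 0.21  ]
0.1638304526568594 92.3955856468421
[-0.43 -4.65 14.56] z [0.64285294 0.05008429 0.20556394]
```

Call:
{"op": "apply_moves", "data": {"increments": [[[1,-0.1,-2.4,2,0,0,0],[1,-0.1,-2.4,3,0,0,0],[1,0,0,4,0,0,3.1],[1,0,0,4,0,0,0],[1,0,0,3,0,0,0],[1,0,0,1.2,0,0,0],[1,0,0,0.5,0,0,0],[1,0,0,0,0,0,0],[1,0,0,0,0,0,0]]]}}

```text
time: 44.98
ee_pos: [0.6503, 0.0032, 0.0294]
tcp_rot: [-0.066, 3.139, 0.0]
wrist_force: [0.1, -0.2, -0.4]
grip_width: 0.0
gripper_force: 0.0
```

Run:
```python
from h import *
c=grab("wrist");np.savez("pics/w14.npz",**c);cv2.imwrite("pics/w14.png",c["frame"][100:384,100:412])
s=telemetry.sense();print(s["ee_pos"],s["wrist_force"],R.from_rotvec(s["tcp_rot"]).as_matrix().round(3)[:2,:2].tolist())
```

```text
[0.65023193 0.00325507 0.02930623] [-0.21111608  0.69228228  0.33888004] [[-0.999, -0.042], [-0.042, 0.999]]
```

View pics/w14.png

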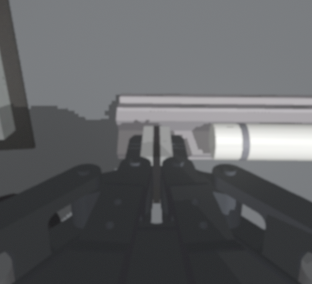

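The shut fingers sit in line with the rod, just behind its end face at crop (200,140). I push gently, watching the force.

Call:
{"op": "apply_moves", "data": {"increments": [[[1,0,0,0.2,0,0,0],[1,0,0.4,0,0,0,0],[1,0,0.4,0,0,0,0],[1,0,0.3,0,0,0,0],[1,0,0.3,0,0,0,0],[1,0,0.3,0,0,0,0],[1,0,0.3,0,0,0,0]]]}}

```text
time: 45.9
ee_pos: [0.6488, 0.023, 0.0263]
tcp_rot: [-0.066, 3.141, -0.001]
wrist_force: [0.2, -2.9, -0.5]
grip_width: -0.0004
gripper_force: 0.9
```

Call:
{"op": "apply_moves", "data": {"increments": [[[1,0,0.3,0,0,0,0],[1,0,0.3,0,0,0,0],[1,0,0.3,0,0,0,0],[1,0,0.3,0,0,0,0],[1,0,0.3,0,0,0,0]]]}}

```text
time: 46.52
ee_pos: [0.6482, 0.0384, 0.0263]
tcp_rot: [0.067, -3.141, 0.0]
wrist_force: [0.5, -2.1, -0.2]
grip_width: 0.0001
gripper_force: 0.9
```

Run:
```python
from h import *
c=grab("wrist");np.savez("pics/w15.npz",**c);cv2.imwrite("pics/w15.png",c["frame"][100:384,100:512])
s=telemetry.sense();print(s["ee_pos"],s["wrist_force"])
```

```text
[0.64818376 0.03889685 0.02629112] [ 1.02826554 -1.55205205 -1.07013588]
```

View pics/w15.png

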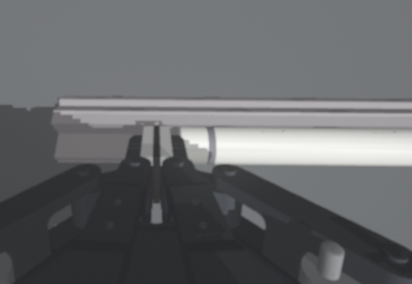

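Fingers are in contact with the rod and it slides along at about 2.5 N. From here I go by force readings, with no more pictures.

Call:
{"op": "apply_moves", "data": {"increments": [[[1,0,0.25,0,0,0,0],[1,0,0.25,0,0,0,0],[1,0,0.25,0,0,0,0],[1,0,0.25,0,0,0,0],[1,0,0.25,0,0,0,0],[1,0,0.15,0,0,0,0],[1,0,0,0,0,0,0]]]}}

```text
time: 47.45
ee_pos: [0.6476, 0.0524, 0.0263]
tcp_rot: [0.067, -3.141, -0.0]
wrist_force: [-0.3, -0.2, -0.1]
grip_width: -0.0
gripper_force: 0.3
```

Run:
```python
from h import *
s=telemetry.sense();print(s["ee_pos"],s["wrist_force"])
c=grab("wrist");np.savez("pics/w16.npz",**c)
g=cv2.cvtColor(c["frame"],cv2.COLOR_BGR2GRAY)
# rod right end and stop along the rod's top line
print([proj(c,(.6455,y,.034)).round(1).tolist() for y in (.12,.2,.24)])
r=int(round(proj(c,(.645,.2,.034))[1]))
for v in (r-4,r,r+4):
    if v<384: print(v,' '.join(str(int(x)) for x in g[v,380:512:2]))
```

```text
[0.64758633 0.05238268 0.02629289] [-0.30009162 -0.23089832 -0.06295732]
[[384.7, 248.6], [536.9, 254.5], [612.3, 257.5]]
250 242 241 241 241 242 242 242 242 242 243 242 243 243 244 244 244 244 244 244 244 245 245 245 245 244 245 245 245 245 245 246 246 245 246 245 245 246 246 245 245 245 245 245 245 245 245 245 245 244 244 244 244 244 244 243 243 243 243 243 243 243 242 242 241 241 241
254 239 239 239 239 239 239 239 239 239 239 239 239 239 238 239 239 239 239 239 239 240 240 239 239 240 240 239 239 239 239 239 239 239 239 239 239 240 240 240 239 239 240 240 239 239 239 239 239 239 239 239 239 239 239 239 240 239 239 238 239 238 238 239 239 239 239
258 230 230 230 230 231 230 230 230 230 231 231 231 231 231 231 231 231 232 231 232 232 232 232 232 232 232 232 232 232 232 232 232 232 232 232 232 232 232 232 232 232 232 232 232 232 232 232 232 232 231 231 231 231 231 231 231 231 231 231 230 231 231 231 231 231 231
```

Call:
{"op": "apply_moves", "data": {"increments": [[[1,0,0.1,0,0,0,0],[1,0,0.1,0,0,0,0],[1,0,0.1,0,0,0,0],[1,0,0.1,0,0,0,0],[1,0,0.1,0,0,0,0]]]}}

```text
time: 48.12
ee_pos: [0.6474, 0.0572, 0.0263]
tcp_rot: [0.066, -3.141, 0.0]
wrist_force: [1.2, -1.7, 0.5]
grip_width: -0.0
gripper_force: 0.9
```

Call:
{"op": "apply_moves", "data": {"increments": [[[1,0,0.1,0,0,0,0],[1,0,0.1,0,0,0,0],[1,0,0.1,0,0,0,0]]]}}

```text
time: 48.5
ee_pos: [0.6473, 0.0602, 0.0263]
tcp_rot: [0.066, -3.141, 0.0]
wrist_force: [-0.0, -2.6, -0.2]
grip_width: 0.0003
gripper_force: 1.0
```

Call:
{"op": "apply_moves", "data": {"increments": [[[1,0,0.1,0,0,0,0],[1,0,0.1,0,0,0,0]]]}}

```text
time: 48.75
ee_pos: [0.6472, 0.0622, 0.0263]
tcp_rot: [0.066, -3.141, 0.0]
wrist_force: [0.6, -2.2, -1.0]
grip_width: 0.0
gripper_force: 1.0
```

Call:
{"op": "apply_moves", "data": {"increments": [[[1,0,0.08,0,0,0,0],[1,0,0.08,0,0,0,0]]]}}

```text
time: 49.0
ee_pos: [0.6471, 0.0638, 0.0263]
tcp_rot: [0.066, -3.141, 0.0]
wrist_force: [1.2, -1.7, -0.4]
grip_width: -0.0001
gripper_force: 1.0
```

Call:
{"op": "apply_moves", "data": {"increments": [[[1,0,0.08,0,0,0,0],[1,0,0.08,0,0,0,0]]]}}

```text
time: 49.25
ee_pos: [0.647, 0.0653, 0.0263]
tcp_rot: [0.066, -3.141, 0.0]
wrist_force: [0.7, -2.0, -0.7]
grip_width: 0.0
gripper_force: 1.0
```

Call:
{"op": "apply_moves", "data": {"increments": [[[1,0,0.08,0,0,0,0]]]}}

```text
time: 49.38
ee_pos: [0.647, 0.0662, 0.0263]
tcp_rot: [-0.066, 3.141, -0.0]
wrist_force: [-0.1, -2.9, -0.6]
grip_width: 0.0
gripper_force: 1.0
```

Call:
{"op": "apply_moves", "data": {"increments": [[[1,0,0.08,0,0,0,0]]]}}

```text
time: 49.5
ee_pos: [0.647, 0.067, 0.0263]
tcp_rot: [0.067, -3.141, 0.0]
wrist_force: [0.2, -2.7, -0.6]
grip_width: 0.0001
gripper_force: 1.0
```

Run:
```python
from h import *
c=grab("scene");np.savez("pics/s2.npz",**c)
g=cv2.cvtColor(c["frame"],cv2.COLOR_BGR2GRAY)
for cc,n in ((load("scene0"),"before"),(c,"now")):
    gg=cv2.cvtColor(cc["frame"],cv2.COLOR_BGR2GRAY)
    y=np.arange(.18,.256,.002);P=np.array([proj(cc,(.6455-.04*(q-.03),q,.034)) for q in y],np.float32)
    print(n,[f"{q:.3f}:{int(v)}" for q,v in zip(y,cv2.remap(gg,P[:,0].copy(),P[:,1].copy(),cv2.INTER_LINEAR).ravel())])
```

```text
before ['0.180:110', '0.182:125', '0.184:129', '0.186:131', '0.188:138', '0.190:138', '0.192:135', '0.194:112', '0.196:91', '0.198:84', '0.200:85', '0.202:84', '0.204:83', '0.206:84', '0.208:84', '0.210:84', '0.212:84', '0.214:84', '0.216:84', '0.218:84', '0.220:84', '0.222:84', '0.224:84', '0.226:85', '0.228:86', '0.230:85', '0.232:84', '0.234:84', '0.236:88', '0.238:96', '0.240:105', '0.242:105', '0.244:217', '0.246:241', '0.248:242', '0.250:242', '0.252:240', '0.254:225', '0.256:143']
now ['0.180:136', '0.182:134', '0.184:136', '0.186:143', '0.188:143', '0.190:141', '0.192:139', '0.194:138', '0.196:136', '0.198:132', '0.200:132', '0.202:140', '0.204:139', '0.206:137', '0.208:135', '0.210:133', '0.212:130', '0.214:129', '0.216:126', '0.218:131', '0.220:132', '0.222:115', '0.224:98', '0.226:104', '0.228:123', '0.230:126', '0.232:125', '0.234:129', '0.236:120', '0.238:103', '0.240:102', '0.242:103', '0.244:216', '0.246:240', '0.248:242', '0.250:242', '0.252:240', '0.254:225', '0.256:142']
```

By the scene camera, about 4 mm remain.

Call:
{"op": "apply_moves", "data": {"increments": [[[1,0,0.08,0,0,0,0],[1,0,0.08,0,0,0,0]]]}}

```text
time: 49.8
ee_pos: [0.6469, 0.0682, 0.0263]
tcp_rot: [0.066, -3.141, 0.001]
wrist_force: [0.5, -6.5, -0.9]
grip_width: 0.0001
gripper_force: 2.5
```

Call:
{"op": "apply_moves", "data": {"increments": [[[1,0,0.06,0,0,0,0]]]}}

```text
time: 49.92
ee_pos: [0.6469, 0.0683, 0.0263]
tcp_rot: [0.066, -3.141, 0.001]
wrist_force: [0.5, -7.4, 0.6]
grip_width: 0.0001
gripper_force: 3.2
```

Call:
{"op": "apply_moves", "data": {"increments": [[[1,0,0.06,0,0,0,0]]]}}

```text
time: 50.05
ee_pos: [0.6469, 0.0684, 0.0263]
tcp_rot: [-0.065, 3.141, -0.002]
wrist_force: [0.4, -9.4, -0.9]
grip_width: -0.0002
gripper_force: 4.1
```

Call:
{"op": "apply_moves", "data": {"increments": [[[1,0,0.05,0,0,0,0]]]}}

```text
time: 50.18
ee_pos: [0.6469, 0.0685, 0.0263]
tcp_rot: [-0.065, 3.141, -0.003]
wrist_force: [1.8, -10.6, -1.0]
grip_width: 0.0004
gripper_force: 4.8
```

The TCP has stopped advancing while the force rises to about 10 N, so the rod is home. I back off, lift clear and check.

Call:
{"op": "apply_moves", "data": {"increments": [[[1,0,-0.4,0,0,0,0],[1,0,-0.8,0,0,0,0],[1,0,-0.8,0,0,0,0],[1,0,0,-2,0,0,0],[1,0,0,-4,0,0,0],[1,0,0,-5,0,0,0],[1,0,0,-5,0,0,0],[1,3,3,-4,0,0,0],[1,4,4,-2,0,0,0],[1,4,4,0,0,0,0],[1,4,4,0,0,0,0],[1,2,4,0,0,0,0],[1,0,4,0,0,0,0],[1,0,4,0,0,0,0],[1,0,3,0,0,0,0],[1,0,0,0,0,0,0],[1,0,0,0,0,0,0]]]}}

```text
time: 52.3
ee_pos: [0.4653, 0.3422, 0.2471]
tcp_rot: [-0.066, 3.14, 0.0]
wrist_force: [0.5, -0.5, 0.3]
grip_width: -0.0001
gripper_force: 0.0
```

Run:
```python
from h import *
s=telemetry.sense();print(s["ee_pos"],s["time"])
c=grab("scene");t=grab("top");np.savez("pics/top9.npz",**t);t0=load("top0")
gg=cv2.cvtColor(c["frame"],cv2.COLOR_BGR2GRAY)
y=np.arange(.21,.25,.002);P=np.array([proj(c,(.6455-.04*(q-.03),q,.034)) for q in y],np.float32)
print([f"{q:.3f}:{int(v)}" for q,v in zip(y,cv2.remap(gg,P[:,0].copy(),P[:,1].copy(),cv2.INTER_LINEAR).ravel())])
for n,g,h,r in (("L far",(.468,-.28),.067,.032),("L near",(.4575,-.171),.067,.032),("S",(.547,-.218),.122,.02),("M far",(.64,-.261),.095,.026),("M near",(.63,-.152),.095,.026)):print(n,rim(t,g,h,r,win=.015)[:1])
d=cv2.absdiff(t["frame"],t0["frame"]).max(2)
for n,p in (("jarA",(248,215)),("purple",(204,248)),("brown",(314,240)),("lid",(334,132)),("jarb",(190,156)),("beaker",(384,113)),("d1",(151,169)),("d2",(139,191)),("d3",(142,234))):
    u,v=p;print(n,int(np.median(d[v-9:v+9,u-9:u+9])),end=' ')
```

```text
[0.46527299 0.34218267 0.24711927] 52.3
['0.210:133', '0.212:130', '0.214:127', '0.216:126', '0.218:130', '0.220:132', '0.222:120', '0.224:101', '0.226:96', '0.228:121', '0.230:126', '0.232:125', '0.234:129', '0.236:120', '0.238:104', '0.240:102', '0.242:103', '0.244:216', '0.246:240', '0.248:242', '0.250:242']
L far [([0.4661, -0.2789], 0.0323)]
L near [([0.4545, -0.1692], 0.0331)]
S [([0.5453, -0.2215], 0.0212)]
M far [([0.6388, -0.263], 0.0259)]
M near [([0.6303, -0.1544], 0.026)]
jarA 1 purple 47 brown 3 lid 1 jarb 1 beaker 1 d1 1 d2 3 d3 52
```

Run:
```python
from h import *
t=load("top9");t0=load("top0")
for n,x in (("before",t0),("now",t)):
    gg=cv2.cvtColor(x["frame"],cv2.COLOR_BGR2GRAY)
    y=np.arange(.02,.26,.002);P=np.array([proj(x,(.6455-.033*(q-.03),q,.036)) for q in y],np.float32)
    v=cv2.remap(gg,P[:,0].copy(),P[:,1].copy(),cv2.INTER_CUBIC).ravel().astype(int);print(n,dict(zip(y.round(3).tolist(),v.tolist())) if 0 else [f"{q:.3f}:{k}" for q,k in zip(y,v) if q<.1 or q>.18])
s0=load("scene0")["frame"];c=grab("scene")["frame"];d=cv2.absdiff(c,s0).max(2)
for n,b in (("purple",(320,145,336,152)),("d3",(390,150,406,182)),("d1",(400,205,416,230)),("d2",(412,178,426,200))):x0,y0,x1,y1=b;print(n,np.median(d[y0:y1,x0:x1]))
```

```text
before ['0.020:106', '0.022:106', '0.024:105', '0.026:99', '0.028:85', '0.030:78', '0.032:88', '0.034:117', '0.036:157', '0.038:185', '0.040:201', '0.042:207', '0.044:205', '0.046:198', '0.048:177', '0.050:155', '0.052:156', '0.054:176', '0.056:193', '0.058:204', '0.060:207', '0.062:208', '0.064:208', '0.066:208', '0.068:208', '0.070:208', '0.072:208', '0.074:208', '0.076:208', '0.078:207', '0.080:207', '0.082:208', '0.084:209', '0.086:209', '0.088:209', '0.090:209', '0.092:209', '0.094:209', '0.096:209', '0.098:210', '0.100:210', '0.182:188', '0.184:207', '0.186:213', '0.188:217', '0.190:213', '0.192:202', '0.194:172', '0.196:135', '0.198:116', '0.200:106', '0.202:105', '0.204:105', '0.206:104', '0.208:104', '0.210:104', '0.212:104', '0.214:105', '0.216:105', '0.218:106', '0.220:106', '0.222:105', '0.224:100', '0.226:91', '0.228:79', '0.230:70', '0.232:66', '0.234:63', '0.236:70', '0.238:83', '0.240:122', '0.242:174', '0.244:215', '0.246:238', '0.248:240', '0.250:240', '0.252:215', '0.254:171', '0.256:127', '0.258:95']
now ['0.020:105', '0.022:106', '0.024:106', '0.026:105', '0.028:
[... 307 characters left out ...]
76:77', '0.078:83', '0.080:111', '0.082:152', '0.084:180', '0.086:198', '0.088:204', '0.090:204', '0.092:200', '0.094:184', '0.096:158', '0.098:155', '0.100:173', '0.182:220', '0.184:220', '0.186:220', '0.188:219', '0.190:219', '0.192:219', '0.194:219', '0.196:219', '0.198:220', '0.200:220', '0.202:219', '0.204:219', '0.206:218', '0.208:218', '0.210:218', '0.212:218', '0.214:218', '0.216:218', '0.218:215', '0.220:205', '0.222:186', '0.224:165', '0.226:159', '0.228:178', '0.230:201', '0.232:210', '0.234:211', '0.236:192', '0.238:166', '0.240:157', '0.242:178', '0.244:215', '0.246:237', '0.248:239', '0.250:239', '0.252:214', '0.254:171', '0.256:127', '0.258:95']
purple 1.0
d3 1.0
d1 1.0
d2 1.0
```

```bash
python3 -c "
from cell import sign_off
print(sign_off())"
```

```text
the job is handed in; nothing more can be done
None
```

I handed the job in at about 52 s: all five cups are un-nested and standing in the trays of their sizes, the rod is against the stop with the push kept to about 11 N, and the jars, lid, bottles and beaker have not moved. I viewed 15 pictures, one over the limit of 14.

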